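# Close the board-test jig over its hidden pin and hold it down

### The arm

A 6-joint arm with a two-finger parallel gripper is mounted at the origin on the work surface. World frame = base frame: x ahead of the robot, y to its left, z up, the work surface at z = 0. Lengths are in mm, angles in rad, forces in N, time in s.
With the tool pointing down it reaches from about 400 to 925 mm from the base axis. Payload 12.5 kg.
Tool frame: the origin (TCP) lies midway between the tips of the shut fingers; the grasp point (between the pads) lies 19 mm behind it (env.grip_depth is the distance from the TCP to the grasp point, in mm); z points along the fingers, y is the line along which they close (so a half turn about z gives the same grasp; the last joint's range is limited). The gripper opens to 95 mm and grips with 3 to 60 N. Pads are 20 mm wide; open, the fingers measure 119 mm over their backs; the gripper's body (75 mm by 180 mm) begins 59 mm behind the grasp point.
Start: joints at [1.096, 0.491, 1.559, -0, 1.092, -0.106], TCP at [225.295, 583, 214.661] pointing down, gripper open.
Joint ranges: [-3.1, 3.1], [-0.84, 2.19], [0.05, 2.79], [-1.13, 4.28], [0.06, 2.93], [-2.69, 2.69]. Speed limits (rad/s): [2.22, 2.22, 2.79, 3.14, 3.14, 3.14].

### API

Orientations are given as [roll, pitch, yaw] about the fixed x, y, z axes, in that order (R = Rz(yaw) Ry(pitch) Rx(roll)).
In Python, from cell import monitor, viewer, order, env gives the robot as it stands.
- The arm moves only by the tool move_arm, never from a script. Its argument "moves" is one flat list of numbers, 4 for each row, row after row: the shift along the tool's x, y, z normalised to -1 to 1, where 1 is 0.15 m, then the turn about the tool's z normalised to -1 to 1, where 1 is pi/2 rad. A call has 1 to 10 rows; each row shifts and turns the commanded pose from where the row before left it, along the tool's axes as they then stand; what a row does not reach is not made up. A row lasts 1/8 s, in which the tool goes at most 62.5 mm and 10.7 degrees, less where a joint would pass 70% of its speed; a pose out of reach is approached as far as the arm can. A call with a number of a shift or a turn outside -1 to 1 is refused whole. A call with a gripper value outside its range is refused whole. "claw" is the finger opening in mm, from 0 to 95.1, set as the call begins (left out, the last holds). The fingers move at their own pace and stop on an object; the grip force is fixed at half the most. Time passes only in rows, so rows that do not move let the fingers close. It gives the time, the measured TCP pose, the force, the opening and the grip force at its end, in the units of the state.
- monitor.state(): the state, without advancing time (a new reading comes with each control period).
- viewer.read_camera(name): name is "side" or "top"; returns the picture (420x560x3 uint8, red, green, blue); there is no depth.
- viewer.camera_info(name): a dict with "K" (3x3 intrinsics, pixels), "camera_from_world" (4x4, takes a point from world to camera coordinates). Camera axes: x right, y down, z forward; pixel columns grow to the right and rows downward; lengths in mm; the calibration is good to about 2 mm. A picture is of the moment at which its call begins. camera_info takes no time and is no camera call.
- order.job_done(): hands the job in; it is judged then, once.
The state is a dict: "t": time; "joints": joint angles; "qvel": joint speeds; "tau": joint torques, N m; "eef_pos": TCP position; "tcp_rot": TCP orientation; "ft_force": force on the tool from outside, world axes, zero at the start; "moment": the same for the moment, N m; "opening": opening from 0.0 (shut) to 1.0 (fully open); "grip_force": force on a finger pad.
Only numpy, scipy, OpenCV 4.12 (cv2) and the standard library are available. Lean on these libraries where they do the work, as an engineer would, in place of code of your own. Each camera call takes 0.05 s, during which the arm holds its last target. There are 200 camera calls.

### The job

First press the small metal-topped module down until it is fully home in its socket on the test jig. Then pick up the loose black cover by the metal block on its top, lay it on the jig's raised ledge, square with the jig and its longer side pointing along it, and slide it along over the upright steel pin until the hole in its underside drops onto the pin. Press the cover down against the springs until it is flush on the jig and finish like that, still holding it pressed down; leave the other things on the bench where they are.

Things in the scene. Friction and masses are not known exactly. Their poses are not given: they have to be found in the camera images.
- jig: The test jig, grey plastic, fixed. Origin on its underside straight below the pin; x axis = slide direction, from ledge to pin; z up. 194 mm along x (-134 to +60) by 110 mm along y (-55 to +55). Raised ledge from x = -134 to -54 mm, flat top 42.5 mm above the origin; low deck from x = -54 to +60 mm, top 30 mm above the origin. On the deck: pin at x = y = 0, module at x = 30, y = 0, two strips.
- strip_left (a point): Top centre of one of two black rubber strips on the deck (60 mm along x, 10 mm wide, at jig x = 0, y = +30 and -30 mm). They stand 4 mm above the deck on springs and sink together until level with it: about 5 N in all to start them, 11 N to bring them level (the cover's weight helps). They rise again when let go.
- pin_top (a point): Top of the locating pin: a fixed upright steel pin, 10 mm across, standing 12 mm above the deck, with a rounded top (straight for its lower 8 mm). Its top is 0.5 mm lower than the ledge's top. The cover hides it once it is above it. Axes as the jig's.
- ledge_mid (a point): Centre of the top of the raised ledge, on the jig's centre line, 94 mm from the pin towards jig -x. Axes as the jig's. When the cover's hole is over the pin, the cover's rear edge is 4 mm clear of the ledge.
- module_top (a point): Centre of the top face of the module: a 26 mm square plug-in circuit module with an aluminium lid 23 mm square, up to 6 mm proud of the deck; fully home its top is level with the deck or up to 0.5 mm below. Pressed straight down it needs about 7 N to move, and stays where it is left.
- module (a joint): How far the module is pressed in, m: starts between 0 and 0.0015, stops at 0.0065 when fully home.
- cover_grip (a point): Centre of the cover's aluminium block grip: 24 mm along the cover's x, 50 mm along y, 34 mm high (17 mm below this point to 17 above); grasp it across its 24 mm. Under it a black plastic plate, 100 mm along x, 80 mm along y, 16 mm thick; 0.18 to 0.27 kg in all. It starts flat, this point 33 mm above the mat. A half turn makes no difference; its 100 mm side goes along the jig's x.
- cover_hole (a point): Centre of the mouth of the blind hole in the middle of the cover's underside, 33 mm below cover_grip: 12 mm across (mouth widened to 16 mm), 13 mm deep, more than the pin's height. On the ledge this point is 42.5 mm above the jig's origin; dropped on the pin and resting on the strips, about 34 mm; pressed home, 30 mm.
- cover: The cover itself; origin the same point as cover_hole; z up, x along its 100 mm side.
- rule: Bystander, to be left where it is: a flat steel rule, 150 x 20 x 4 mm, lying on the mat. Origin at the centre of its underside.
- tape: Bystander, to be left where it is: a roll of paper tape, 80 mm across, 19 mm high, lying flat. Origin at the centre of its underside.
- driver: Bystander, to be left where it is: a screwdriver, 170 mm long, handle 26 mm thick, lying. Origin at the centre of its underside.
- paint: Bystander, to be left where it is: a small paint bottle, 32 mm across, 65 mm tall, standing. Origin at the centre of its underside.
- can: Bystander, to be left where it is: a spray can, 52 mm across, 150 mm tall, standing. Origin at the centre of its underside.
- pot: Bystander, to be left where it is: an open plastic pot, 64 mm across, 45 mm tall. Origin at the centre of its underside.
- wrench: Bystander, to be left where it is: a steel wrench, 150 mm long, 8 mm thick, lying. Origin at the centre of its underside.
Not all that is in view belongs to the job. Of the things that look like the cover, the smallest one is meant.

How it is judged (in metres and radians):
On the way, in this order (a step that is already met when the one before it is completed fails the run):
1. the module is pressed home, the cover still away from the jig (value of joint module above 0.0048 m and horizontal distance between cover_hole and pin_top above 0.1 m), for 0.2 s.
2. the cover lies on the ledge, in line with the jig, its hole still short of the pin (x of cover_hole in the frame of jig between -0.1 and -0.017 m and y of cover_hole in the frame of jig between -0.012 and 0.012 m and z of cover_hole in the frame of jig between 0.039 and 0.046 m and contact force between cover and jig above 0.2 N), for 0.1 s.
3. the cover slides low along ledge and pin top (within 3.5 mm of the ledge's level), its hole 4 to 15 mm short of the pin (x of cover_hole in the frame of jig between -0.015 and -0.004 m and y of cover_hole in the frame of jig between -0.008 and 0.008 m and z of cover_hole in the frame of jig between 0.037 and 0.046 m), for 0.05 s.
4. the cover has dropped onto the pin (horizontal distance between cover_hole and pin_top below 0.0035 m and z of cover_hole in the frame of jig below 0.037 m), for 0.1 s.
At the end, for the whole second after the job is handed in: Through the last second: module pressed in at least 4.8 mm; cover's hole within 3.5 mm of the pin's axis, its underside at most 1.5 mm above the deck, tilted under 0.05 rad, square with the jig within 0.09 rad, and the fingers on it with over 2 N (value of joint module above 0.0048 m and horizontal distance between cover_hole and pin_top below 0.0035 m and z of cover_hole in the frame of jig between 0.027 and 0.0315 m and angle between cover's own z axis and vertical below 0.05 rad and angle between the x axis of cover and the x axis of jig, either way round below 0.09 rad and contact force between the fingers and cover above 2 N); the arm keeps its last pose, push and grip.
It fails at once if a bystander is moved by more than 30 mm (distance of any of rule, tape, driver, paint, can, pot, wrench from where it was at the start of the episode above 0.03 m).
It also fails if it takes over 64 s, if anything falls off the work surface, if the arm or the gripper's body presses on something with over 40 N, if the wrist force passes 120 N, or if a joint passes its speed limit or range.

## Working session

There is one attempt and no reset: what is moved stays moved. The work goes in short steps, Python scripts to look and compute and a tool call to move; the robot and the scene stay as the last step left them, time stands still between calls to the robot, and variables do not carry over. Pictures are saved under pics/ and viewed, at most 10 in all, crops included, and the job is handed in when it is done.

Besides the shell and the picture viewer there is one more tool, called by a JSON object that holds its "fn" and its "kwargs". move_arm: Moves the arm, as the interface text tells. Scaled input: -1 to 1 covers 0.15 m each way for a shift and pi/2 rad each way for a turn. Its arguments: {"type":"object","properties":{"moves":{"type":"array"},"claw":{"type":"number"}},"required":["moves"]}

```bash
mkdir -p pics; ls; python3 - <<'E'
from cell import monitor, viewer, order, env
import cv2, numpy as np
for n in ("top","side"):
    im=viewer.read_camera(n); cv2.imwrite(f"pics/{n}0.png",im[...,::-1])
    i=viewer.camera_info(n); print(n,np.round(i["K"],1).tolist(),np.round(i["camera_from_world"],3).tolist())
print(monitor.state(), env.grip_depth)
E
```

```text
pics
top [[450.0, 0.0, 284.5], [0.0, 450.0, 220.6], [0.0, 0.0, 1.0]] [[0.021, -1.0, 0.002, 1.024], [-0.977, -0.021, -0.213, 479.718], [0.213, 0.002, -0.977, 1108.204], [0.0, 0.0, 0.0, 1.0]]
side [[395.6, 0.0, 279.1], [0.0, 395.6, 207.0], [0.0, 0.0, 1.0]] [[0.994, -0.111, -0.001, -454.514], [-0.063, -0.556, -0.829, 85.721], [0.091, 0.824, -0.56, 1005.938], [0.0, 0.0, 0.0, 1.0]]
{'t': 0.1, 'joints': array([ 1.09639367e+00,  4.91495470e-01,  1.55939014e+00,  9.74908490e-06,
        1.09167732e+00, -1.05587602e-01]), 'qvel': array([ 0.00035607,  0.0015391 , -0.00101233, -0.00193237, -0.00160442,
       -0.00102551]), 'tau': array([ 2.58679829e-03, -6.13619542e+01, -2.58613515e+01,  6.93896133e-02,
        4.69261198e-02, -1.12052969e-04]), 'eef_pos': array([225.19224249, 582.79660966, 214.12198222]), 'tcp_rot': array([-3.14062869e+00, -1.10857725e-04,  2.77277305e+00]), 'ft_force': array([-0.34720098, -0.8955105 ,  0.4763737 ]), 'moment': array([-0.00407284,  0.04082972,  0.03155377]), 'grip_force': 0.0, 'opening': 1.000006044537261} 18.8
```

View pics/top0.png

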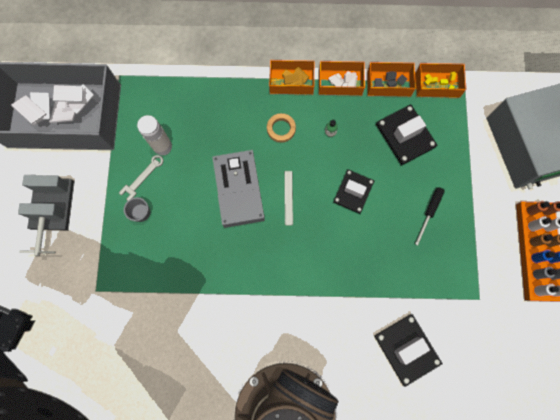

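View pics/side0.png

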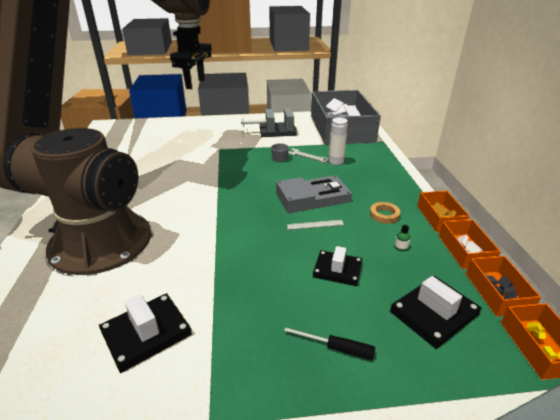

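The top view shows the jig at about (238,188) with its deck and module at the far end (module at (233,163)). The smallest cover is at (354,190), and the other two look-alikes at (406,135) and (408,350) are larger. The side view agrees with this.

```bash
cat > h.py <<'E'
from cell import monitor, viewer, order, env
import cv2, numpy as np
def ray(n,uv,z):
    """pixels (N,2) -> world points on plane z"""
    i=viewer.camera_info(n); K=np.array(i["K"]); T=np.array(i["camera_from_world"]); R=T[:3,:3]; c=-R.T@T[:3,3]
    uv=np.atleast_2d(uv).astype(float); d=np.c_[uv,np.ones(len(uv))]@np.linalg.inv(K).T@R
    return c+d*((z-c[2])/d[:,2])[:,None]
def proj(n,P):
    i=viewer.camera_info(n); K=np.array(i["K"]); T=np.array(i["camera_from_world"])
    q=(np.atleast_2d(P)@T[:3,:3].T+T[:3,3])@K.T; return q[:,:2]/q[:,2:]
def blob(mask,box,k=0):
    """largest contour of mask in box (x0,y0,x1,y1)"""
    m=np.zeros(mask.shape,np.uint8); x0,y0,x1,y1=box; m[y0:y1,x0:x1]=mask[y0:y1,x0:x1]
    if k: m=cv2.morphologyEx(m,cv2.MORPH_CLOSE,np.ones((k,k)))
    return max(cv2.findContours(m,cv2.RETR_EXTERNAL,cv2.CHAIN_APPROX_NONE)[0],key=cv2.contourArea)
def rect(n,c,z):
    p=ray(n,c[:,0,:],z)[:,:2].astype(np.float32); return cv2.minAreaRect(p)
E
python3 - <<'E'
from h import *
im=cv2.imread("pics/top0.png").astype(int); b,g,r=im[...,0],im[...,1],im[...,2]
notgreen=((g-r)<25)
mx=im.max(2)
bb=(325,160,385,222)
c=blob((notgreen).astype(np.uint8)*255,bb,3); print("cover outline z8",rect("top",c,10))
c=blob(((mx>110)&notgreen).astype(np.uint8)*255,bb); print("grip z50",cv2.contourArea(c),rect("top",c,50))
jb=(205,140,272,232)
c=blob(notgreen.astype(np.uint8)*255,jb,3); print("jig z36",rect("top",c,36)); print("z0",rect("top",c,0))
c=blob(((mx>170)&notgreen).astype(np.uint8)*255,(222,150,245,175)); print("mod z35",cv2.contourArea(c),rect("top",c,35))
c=cv2.imread("pics/top0.png")
a=cv2.resize(c[140:235,205:272],None,fx=6,fy=6,interpolation=cv2.INTER_CUBIC)
d=cv2.resize(c[165:217,327:387],None,fx=6,fy=6,interpolation=cv2.INTER_CUBIC)
o=np.zeros((570,770,3),np.uint8); o[:a.shape[0],:402]=a; o[:d.shape[0],405:405+d.shape[1]]=d
cv2.imwrite("pics/crop0.png",o)
E
```

```text
cover outline z8 ((575.3380737304688, -173.70252990722656), (78.65351867675781, 102.17693328857422), 67.10345458984375)
grip z50 201.0 ((572.0894775390625, -172.52828979492188), (52.2924690246582, 32.11886215209961), 68.27420043945312)
jig z36 ((569.42822265625, 137.3561553955078), (198.9774932861328, 110.3904800415039), 10.997597694396973)
z0 ((579.9682006835938, 141.38214111328125), (205.21253967285156, 113.8497085571289), 10.997637748718262)
mod z35 50.0 ((640.1900634765625, 150.48013305664062), (19.827619552612305, 21.838485717773438), 1.2677520513534546)
```

View pics/crop0.png

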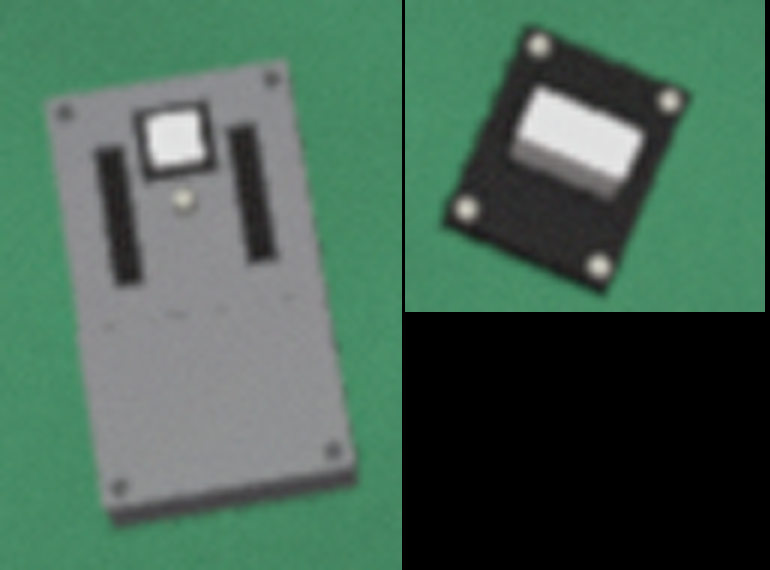

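The crop shows the jig with its pin at crop (183,200), the lid at (175,138) and strips at (118,216) and (252,194). The cover has four light screws at its corners and the grip's bright top at about (578,138). Next I'll refine these using the screws, strips, pin and lid.

```bash
python3 - <<'E'
from h import *
im=cv2.imread("pics/top0.png").astype(float)
def cen(cx,cy,h,dark=False):
    x0,y0=int(round(cx-h)),int(round(cy-h)); p=im[y0:y0+2*h+1,x0:x0+2*h+1].mean(2)
    edge=np.median(np.r_[p[0],p[-1],p[:,0],p[:,-1]])
    w=np.clip((edge-p if dark else p-edge)-15,0,None); Y,X=np.mgrid[y0:y0+2*h+1,x0:x0+2*h+1]
    return [(X*w).sum()/w.sum(),(Y*w).sum()/w.sum()]
t=lambda x,y:(205+x/6-.4,140+y/6-.4)
pin=ray("top",cen(*t(183,200),3),40)[0]
mod=ray("top",cen(*t(175,138),4),35)[0]
u=lambda x,y:(327+(x-405)/6-.4,165+y/6-.4)
sc=np.array([ray("top",cen(*u(*q),3),16)[0] for q in [(538,45),(670,100),(466,208),(598,266)]])
print("pin",pin,"mod",mod); print("screws",sc.round(1),"mean",sc.mean(0)); d=(sc[1]-sc[3])+(sc[0]-sc[2]); print("cover yaw deg",np.degrees(np.arctan2(d[1],d[0])), np.linalg.norm(d)/2)
mx=im.max(2); g=((im[...,1]-im[...,2])<25)
for n,b in (("L",(218,162,231,190)),("R",(241,158,253,187))):
    c=blob(((mx<80)&g).astype(np.uint8)*255,b); print("strip",n,rect("top",c,34),cv2.contourArea(c))
c=blob(((mx>200)&g).astype(np.uint8)*255,(325,160,385,222)); print("griptop",rect("top",c,50),cv2.contourArea(c))
# side view checks
s=cv2.imread("pics/side0.png").astype(int); sx=s.max(2); sg=(s[...,1]-s[...,2])<25
c=blob(((sx>170)&sg).astype(np.uint8)*255,(325,240,355,275)); print("side grip",c[:,0].min(0),c[:,0].max(0),"pred",proj("side",[np.r_[sc.mean(0)[:2],33]]))
c=blob(((sx>170)&sg).astype(np.uint8)*255,(325,178,345,196)); print("side mod",c[:,0].mean(0),"pred",proj("side",[mod]))
E
```

```text
pin [610.41549777 146.0029908   40.        ] mod [640.03015864 151.43813588  35.        ]
screws [[ 627.8 -161.6   16. ]
 [ 602.  -221.    16. ]
 [ 549.4 -127.5   16. ]
 [ 523.  -187.9   16. ]] mean [ 575.57147166 -174.4947709    16.        ]
cover yaw deg -23.123502560696124 85.53426907853868
strip L ((603.6694946289062, 174.87496948242188), (60.95323181152344, 11.470260620117188), 11.324162483215332) 72.0
strip R ((615.0994262695312, 116.02961730957031), (62.43661880493164, 11.447558403015137), 11.194250106811523) 73.0
griptop ((574.6931762695312, -173.570068359375), (46.90305709838867, 21.224239349365234), 66.0553970336914) 117.0
side grip [333 246] [345 262] pred [[339.51750723 259.74218373]]
side mod [334.44444444 183.61111111] pred [[334.8952707 184.1695322]]
```

```bash
cat >> h.py <<'E'
PIN=np.array([609.9,145.7]); JY=np.radians(11.1); JX=np.array([np.cos(JY),np.sin(JY)]); JN=np.array([-JX[1],JX[0]])
COV=np.array([575.2,-174.1]); CY=np.radians(-23.1)
def plan(p,yaw_deg,n):
    """rows from the measured pose to p (mm), yaw (deg), in n equal steps"""
    s=monitor.state(); y=s["tcp_rot"][2]; dy=(np.radians(yaw_deg)-y+np.pi)%(2*np.pi)-np.pi; d=(np.array(p)-s["eef_pos"])/n
    out=[]
    for k in range(n):
        c,q=np.cos(y+dy*k/n),np.sin(y+dy*k/n)
        out.append([round(v,3) for v in ((d[0]*c+d[1]*q)/150,(d[0]*q-d[1]*c)/150,-d[2]/150,-dy/n/(np.pi/2))])
    print("step mm",np.linalg.norm(d)); 
    for r in out: print(r)
def jig(p):
    d=np.array(p)[:2]-PIN; return d@JX,d@JN
E
python3 - <<'E'
from h import *
m=PIN+30*JX; print(m)
plan([*m,110],101.1,18)
E
```

```text
[639.33877992 151.475659  ]
step mm 33.71981979937424
[np.float64(-0.201), np.float64(-0.094), np.float64(0.039), np.float64(0.036)]
[np.float64(-0.206), np.float64(-0.082), np.float64(0.039), np.float64(0.036)]
[np.float64(-0.21), np.float64(-0.071), np.float64(0.039), np.float64(0.036)]
[np.float64(-0.214), np.float64(-0.059), np.float64(0.039), np.float64(0.036)]
[np.float64(-0.216), np.float64(-0.047), np.float64(0.039), np.float64(0.036)]
[np.float64(-0.219), np.float64(-0.035), np.float64(0.039), np.float64(0.036)]
[np.float64(-0.22), np.float64(-0.022), np.float64(0.039), np.float64(0.036)]
[np.float64(-0.221), np.float64(-0.01), np.float64(0.039), np.float64(0.036)]
[np.float64(-0.221), np.float64(0.002), np.float64(0.039), np.float64(0.036)]
[np.float64(-0.221), np.float64(0.015), np.float64(0.039), np.float64(0.036)]
[np.float64(-0.22), np.float64(0.027), np.float64(0.039), np.float64(0.036)]
[np.float64(-0.218), np.float64(0.039), np.float64(0.039), np.float64(0.036)]
[np.float64(-0.215), np.float64(0.052), np.float64(0.039), np.float64(0.036)]
[np.float64(-0.212), np.float64(0.064), np.float64(0.039), np.float64(0.036)]
[np.float64(-0.208), np.float64(0.075), np.float64(0.039), np.float64(0.036)]
[np.float64(-0.204), np.float64(0.087), np.float64(0.039), np.float64(0.036)]
[np.float64(-0.199), np.float64(0.098), np.float64(0.039), np.float64(0.036)]
[np.float64(-0.193), np.float64(0.109), np.float64(0.039), np.float64(0.036)]
```

{"fn": "move_arm", "kwargs": {"moves": [-0.2,-0.09,0,0.036,-0.205,-0.08,0,0.036,-0.21,-0.07,0,0.036,-0.215,-0.06,0,0.036,-0.215,-0.05,0,0.036,-0.22,-0.035,0,0.036,-0.22,-0.02,0,0.036,-0.22,-0.01,0,0.036,-0.22,0,0,0.036,-0.22,0.015,0,0.036], "claw": 0}}

```text
t: 1.35
eef_pos: [454.9, 342.6, 214.4]
tcp_rot: [-3.141, -0.0, 2.205]
ft_force: [1.7, -0.2, -0.1]
opening: 0.02
grip_force: 0.0
```

{"fn": "move_arm", "kwargs": {"moves": [-0.22,0.025,0.08,0.036,-0.22,0.04,0.08,0.036,-0.215,0.05,0.08,0.036,-0.21,0.065,0.08,0.036,-0.21,0.075,0.08,0.036,-0.205,0.085,0.08,0.036,-0.2,0.1,0.08,0.036,-0.195,0.11,0.08,0.036,0,0,0,0]}}

```text
t: 2.48
eef_pos: [637.7, 147.7, 117.1]
tcp_rot: [-3.14, -0.0, 1.752]
ft_force: [-0.1, 0.2, 0.3]
opening: 0.006
grip_force: 0.0
```

```bash
python3 - <<'E'
from h import *
s=monitor.state(); print(s["eef_pos"],s["tcp_rot"],s["ft_force"],s["opening"])
plan([*(PIN+30*JX),45],101.1,3)
E
```

```text
[637.73630006 147.66769853 117.10371636] [-3.13968508e+00 -3.92800813e-05  1.75221731e+00] [-0.05723279  0.24404096  0.26668075] 0.006121069300068222
step mm 24.07399338349282
[np.float64(0.008), np.float64(0.005), np.float64(0.16), np.float64(-0.003)]
[np.float64(0.008), np.float64(0.005), np.float64(0.16), np.float64(-0.003)]
[np.float64(0.008), np.float64(0.005), np.float64(0.16), np.float64(-0.003)]
```

{"fn": "move_arm", "kwargs": {"moves": [0.008,0.005,0.17,-0.003,0.008,0.005,0.17,-0.003,0.008,0.005,0.13,-0.003,0,0,0.04,0,0,0,0,0,0,0,0,0]}}

```text
t: 3.22
eef_pos: [639.1, 153.5, 43.0]
tcp_rot: [3.14, -0.0, 1.769]
ft_force: [-0.2, 0.5, -0.2]
opening: 0.004
grip_force: 0.0
```

{"fn": "move_arm", "kwargs": {"moves": [0,0,0.01,0,0,0,0.01,0,0,0,0.01,0,0,0,0.01,0,0,0,0,0]}}

```text
t: 3.85
eef_pos: [638.8, 153.4, 36.6]
tcp_rot: [3.141, -0.0, 1.769]
ft_force: [-1.9, 0.8, 4.8]
opening: 0.004
grip_force: 2.5
```

{"fn": "move_arm", "kwargs": {"moves": [0,0,0.01,0,0,0,0.01,0,0,0,0.01,0,0,0,0.01,0,0,0,0,0]}}

```text
t: 4.47
eef_pos: [638.9, 153.4, 33.2]
tcp_rot: [3.14, 0.0, 1.769]
ft_force: [-10.1, -2.0, 29.3]
opening: 0.003
grip_force: 14.7
```

{"fn": "move_arm", "kwargs": {"moves": [0,0,0.01,0,0,0,0.01,0,0,0,0,0]}}

```text
t: 4.85
eef_pos: [639.0, 153.4, 33.1]
tcp_rot: [3.139, 0.0, 1.769]
ft_force: [-19.8, -4.2, 57.1]
opening: 0.003
grip_force: 28.2
```

{"fn": "move_arm", "kwargs": {"moves": [0,0,-0.03,0,0,0,-0.2,0,0,0,-0.2,0,-0.3,0,0,0,-0.3,0,0,0,-0.3,0,0,0,-0.3,0,0,0,0,0,0,0,0,0,0,0]}}

```text
t: 5.98
eef_pos: [673.9, -22.7, 91.4]
tcp_rot: [-3.141, -0.0, 1.769]
ft_force: [0.2, -0.3, 0.4]
opening: 0.005
grip_force: 0.0
```

```bash
python3 - <<'E'
from h import *
t=viewer.read_camera("top")[...,::-1]; s=viewer.read_camera("side")[...,::-1]
cv2.imwrite("pics/top1.png",t); cv2.imwrite("pics/side1.png",s)
s0=cv2.imread("pics/side0.png"); t0=cv2.imread("pics/top0.png")
A=lambda im,x0,y0,x1,y1,f:cv2.resize(im[y0:y1,x0:x1],None,fx=f,fy=f,interpolation=cv2.INTER_CUBIC)
r1=np.hstack([A(s0,300,172,360,212,6),A(s,300,172,360,212,6)]); r2=np.hstack([A(t0,205,145,265,185,6),A(t,205,145,265,185,6)])
cv2.imwrite("pics/cmp1.png",np.vstack([r1,r2])); print(monitor.state()["eef_pos"])
E
```

```text
[673.95129864 -21.88696438  91.57430059]
```

View pics/cmp1.png

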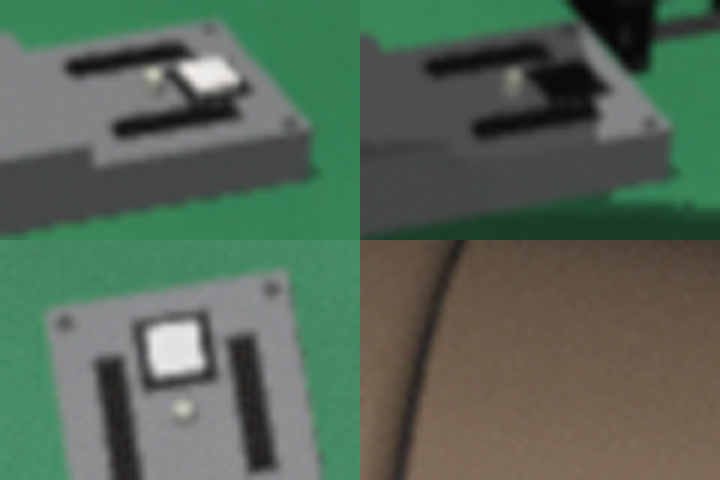

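The lid now looks dark in the shadow and roughly level with the deck. The hard stop at z=33 suggests the mat is about 3 mm thick, so I'll touch the ledge top with the fingertips to get the true jig height.

```bash
python3 - <<'E'
from h import *
plan([*(PIN-94*JX),60],101.1,6)
E
```

```text
step mm 36.4278620017051
[np.float64(0.197), np.float64(-0.137), np.float64(0.035), np.float64(0.001)]
[np.float64(0.197), np.float64(-0.138), np.float64(0.035), np.float64(0.001)]
[np.float64(0.197), np.float64(-0.138), np.float64(0.035), np.float64(0.001)]
[np.float64(0.197), np.float64(-0.138), np.float64(0.035), np.float64(0.001)]
[np.float64(0.197), np.float64(-0.138), np.float64(0.035), np.float64(0.001)]
[np.float64(0.197), np.float64(-0.138), np.float64(0.035), np.float64(0.001)]
```

{"fn": "move_arm", "kwargs": {"moves": [0.2,-0.14,0,0,0.2,-0.14,0.03,0,0.2,-0.14,0.03,0,0.2,-0.14,0.05,0,0.19,-0.13,0.05,0,0.19,-0.13,0.05,0,0,0,0.03,0,0,0,0,0]}}

```text
t: 7.08
eef_pos: [519.1, 126.7, 55.7]
tcp_rot: [3.141, -0.0, 1.77]
ft_force: [-0.5, 0.6, -0.1]
opening: 0.006
grip_force: 0.0
```

{"fn": "move_arm", "kwargs": {"moves": [0,0,0.02,0,0,0,0.01,0,0,0,0.01,0,0,0,0.01,0,0,0,0,0]}}

```text
t: 7.7
eef_pos: [518.7, 126.2, 48.0]
tcp_rot: [-3.141, -0.0, 1.769]
ft_force: [-0.1, 0.3, -0.2]
opening: 0.004
grip_force: 0.0
```

{"fn": "move_arm", "kwargs": {"moves": [0,0,0.01,0,0,0,0.01,0,0,0,0.01,0,0,0,0,0]}}

```text
t: 8.2
eef_pos: [518.8, 126.2, 45.7]
tcp_rot: [3.14, 0.0, 1.769]
ft_force: [-8.0, -1.8, 30.6]
opening: 0.005
grip_force: 15.0
```

The ledge reads 45.7, so the jig origin is at z≈3.2, the deck is at 33.2 and the module is home. Next I'll go for the cover.

```bash
sed -i 's/^PIN=np.array(\[609.9,145.7\])/PIN=np.array([609.1,145.4])/; s/^COV=np.array(\[575.2,-174.1\])/COV=np.array([574.2,-173.6])/' h.py; python3 - <<'E'
from h import *
plan([*COV,100],66.9,9)
E
```

```text
step mm 34.41300494984911
[np.float64(-0.226), np.float64(-0.004), np.float64(-0.04), np.float64(0.043)]
[np.float64(-0.226), np.float64(0.012), np.float64(-0.04), np.float64(0.043)]
[np.float64(-0.224), np.float64(0.027), np.float64(-0.04), np.float64(0.043)]
[np.float64(-0.222), np.float64(0.041), np.float64(-0.04), np.float64(0.043)]
[np.float64(-0.219), np.float64(0.056), np.float64(-0.04), np.float64(0.043)]
[np.float64(-0.215), np.float64(0.071), np.float64(-0.04), np.float64(0.043)]
[np.float64(-0.209), np.float64(0.085), np.float64(-0.04), np.float64(0.043)]
[np.float64(-0.203), np.float64(0.099), np.float64(-0.04), np.float64(0.043)]
[np.float64(-0.196), np.float64(0.112), np.float64(-0.04), np.float64(0.043)]
```

{"fn": "move_arm", "kwargs": {"moves": [0,0,-0.12,0,-0.225,-0.005,-0.24,0.043,-0.225,0.01,0,0.043,-0.225,0.025,0,0.043,-0.22,0.04,0,0.043,-0.22,0.055,0,0.043,-0.215,0.07,0,0.043,-0.21,0.085,0,0.043,-0.205,0.1,0,0.043,-0.195,0.11,0,0.043], "claw": 65}}

```text
t: 9.45
eef_pos: [571.9, -175.0, 97.5]
tcp_rot: [-3.142, -0.0, 1.159]
ft_force: [0.8, 0.2, 0.2]
opening: 0.684
grip_force: 0.0
```

```bash
python3 - <<'E'
from h import *
s=viewer.read_camera("side")[...,::-1]; cv2.imwrite("pics/side2.png",s); t=viewer.read_camera("top")[...,::-1]; cv2.imwrite("pics/top2.png",t)
print(monitor.state()["eef_pos"],monitor.state()["opening"])
A=lambda im,x0,y0,x1,y1,f:cv2.resize(im[y0:y1,x0:x1],None,fx=f,fy=f,interpolation=cv2.INTER_CUBIC)
cv2.imwrite("pics/cmp2.png",np.hstack([A(s,290,160,390,290,4),A(t,200,135,300,265,4)]))
plan([*COV,100],66.9,1); print(proj("top",[[*(PIN+30*JX),33.2]]),proj("side",[[*(PIN+30*JX),33.2]]))
E
```

```text
[ 572.29079005 -176.57332906   97.4186602 ] 0.6845505205376405
step mm 4.375966577260418
[np.float64(0.023), np.float64(0.004), np.float64(-0.017), np.float64(-0.007)]
[[233.78101879 163.2971418 ]] [[334.37322531 184.7675241 ]]
```

View pics/cmp2.png

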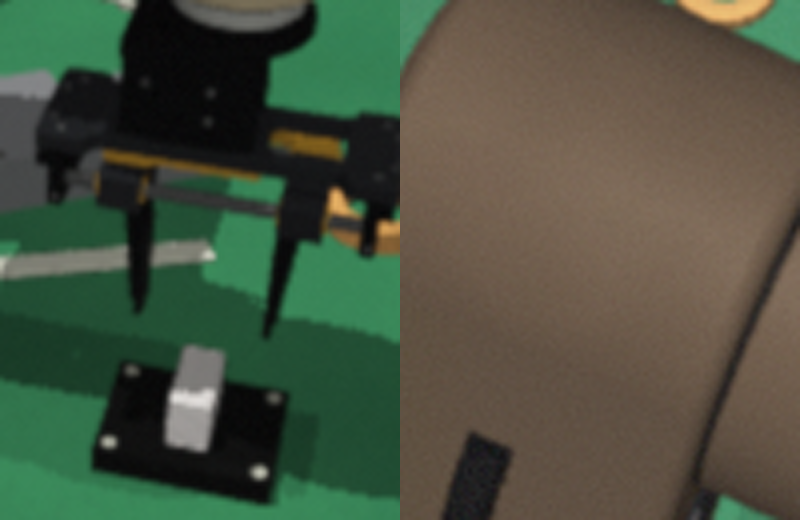

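The side crop shows the open fingers at (138,310) and (267,335), straddling the grip block at (195,400). I'll descend and close.

{"fn": "move_arm", "kwargs": {"moves": [0.023,0.004,0.15,-0.007,0,0,0.15,0,0,0,0.1,0,0,0,0.06,0,0,0,0.03,0,0,0,0,0]}}

```text
t: 10.3
eef_pos: [573.9, -170.9, 24.2]
tcp_rot: [3.141, -0.0, 1.172]
ft_force: [-0.4, 1.0, -0.4]
opening: 0.681
grip_force: 0.0
```

{"fn": "move_arm", "kwargs": {"moves": [0,0,0,0,0,0,0,0,0,0,0,0,0,0,0,0,0,0,0,0], "claw": 10}}

```text
t: 10.92
eef_pos: [573.8, -170.9, 24.2]
tcp_rot: [3.141, -0.0, 1.172]
ft_force: [0.6, -1.0, -0.3]
opening: 0.249
grip_force: 30.0
```

Gripped: the opening is 23.7 mm. I'll lift and carry it to the ledge at jig x = -70.

{"fn": "move_arm", "kwargs": {"moves": [0,0,-0.05,0,0,0,-0.15,0,0,0,-0.25,0,0,0,-0.25,0,0,0,0,0]}}

```text
t: 11.55
eef_pos: [574.8, -171.3, 131.8]
tcp_rot: [3.137, -0.0, 1.172]
ft_force: [0.1, -0.2, -3.0]
opening: 0.248
grip_force: 30.0
```

```bash
python3 - <<'E'
from h import *
s=monitor.state(); print(s["eef_pos"],s["ft_force"],s["opening"])
plan([*(PIN-70*JX+2.3*JN),110],101.1,9)
E
```

```text
[ 574.76428401 -171.29952221  131.82715728] [ 0.12101592 -0.17584094 -3.02673152] 0.24814449006823602
step mm 34.24769980353656
[np.float64(0.199), np.float64(-0.112), np.float64(0.016), np.float64(-0.042)]
[np.float64(0.205), np.float64(-0.098), np.float64(0.016), np.float64(-0.042)]
[np.float64(0.211), np.float64(-0.085), np.float64(0.016), np.float64(-0.042)]
[np.float64(0.217), np.float64(-0.07), np.float64(0.016), np.float64(-0.042)]
[np.float64(0.221), np.float64(-0.056), np.float64(0.016), np.float64(-0.042)]
[np.float64(0.224), np.float64(-0.041), np.float64(0.016), np.float64(-0.042)]
[np.float64(0.226), np.float64(-0.027), np.float64(0.016), np.float64(-0.042)]
[np.float64(0.227), np.float64(-0.012), np.float64(0.016), np.float64(-0.042)]
[np.float64(0.228), np.float64(0.003), np.float64(0.016), np.float64(-0.042)]
```

{"fn": "move_arm", "kwargs": {"moves": [0.2,-0.11,0,-0.042,0.205,-0.1,0,-0.042,0.21,-0.085,0,-0.042,0.215,-0.07,0,-0.042,0.22,-0.055,0.03,-0.042,0.225,-0.04,0.03,-0.042,0.225,-0.025,0.03,-0.042,0.225,-0.01,0.03,-0.042,0.23,0.005,0.03,-0.042,0,0,0,0]}}

```text
t: 12.8
eef_pos: [538.6, 135.7, 105.1]
tcp_rot: [-3.139, -0.0, 1.769]
ft_force: [0.7, -0.2, -2.6]
opening: 0.249
grip_force: 30.0
```

```bash
python3 - <<'E'
from h import *
s=monitor.state(); print(s["eef_pos"],s["tcp_rot"])
plan([*(PIN-70*JX+2.3*JN),75],101.1,2)
im=viewer.read_camera("side")[...,::-1]; cv2.imwrite("pics/side3.png",im)
cv2.imwrite("pics/c3.png",cv2.resize(im[150:230,255:375],None,fx=6,fy=6,interpolation=cv2.INTER_CUBIC))
E
```

```text
[538.63548001 135.72386767 105.11906312] [-3.13906900e+00 -3.89438372e-04  1.76898603e+00]
step mm 15.093975017737485
[np.float64(-0.006), np.float64(0.003), np.float64(0.1), np.float64(0.001)]
[np.float64(-0.006), np.float64(0.003), np.float64(0.1), np.float64(0.001)]
```

View pics/c3.png

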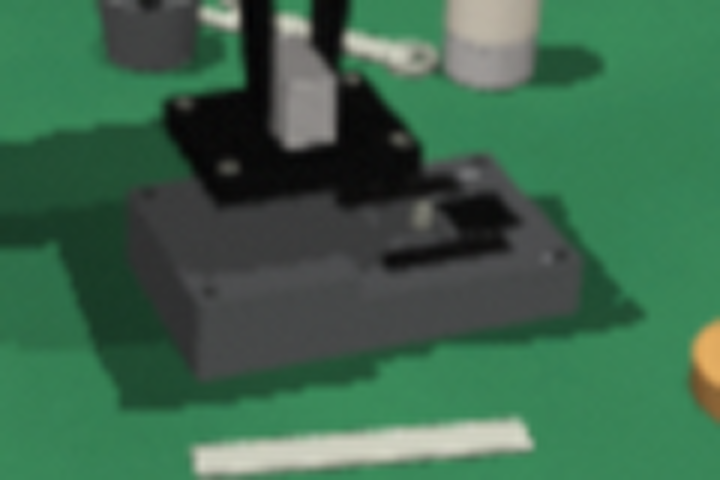

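Cover is held level over the ledge. Its screws are at crop (184,104), (352,78), (229,167) and (400,138), the pin is at (425,212), and the module is flush. I'll check the lateral offset from the same view.

```bash
python3 - <<'E'
from h import *
f=lambda q:np.array(q)/6+[255-.4,150-.4]
sc=ray("side",f([(184,104),(352,78),(229,167),(400,138)]),100.5); pin=ray("side",f([(425,210)]),43)[0]
c=sc.mean(0); d=c-pin; print(sc.round(1),c,pin, "dx,dy jig",d[:2]@JX,d[:2]@JN); v=sc[1]-sc[0]+sc[3]-sc[2]; print(np.degrees(np.arctan2(v[1],v[0])))
print("tcp jig",jig(monitor.state()["eef_pos"]))
E
```

```text
[[491.9 153.3 100.5]
 [575.5 170.3 100.5]
 [504.7  91.7 100.5]
 [586.7 109.4 100.5]] [539.71743918 131.16593022 100.5       ] [608.43598422 138.99242714  43.        ] dx,dy jig -68.9397766996605 5.5497454170663225
11.869910169615942
tcp jig (np.float64(-70.81429295076198), np.float64(2.937499908132431))
```

{"fn": "move_arm", "kwargs": {"moves": [-0.006,0.003,0.1,0,-0.006,0.003,0.1,0,0,0,0.02,0,0,0,0,0]}}

```text
t: 13.35
eef_pos: [541.0, 132.1, 73.2]
tcp_rot: [-3.141, -0.0, 1.765]
ft_force: [-0.8, -1.0, -2.1]
opening: 0.251
grip_force: 30.0
```

{"fn": "move_arm", "kwargs": {"moves": [0.01,0,0.01,0,0,0,0.01,0,0,0,0.01,0,0,0,0.01,0,0,0,0,0]}}

```text
t: 13.98
eef_pos: [540.7, 134.0, 67.6]
tcp_rot: [-3.142, -0.0, 1.766]
ft_force: [0.6, -0.2, -2.6]
opening: 0.25
grip_force: 30.0
```

{"fn": "move_arm", "kwargs": {"moves": [0,0,0.006,0,0,0,0,0,0,0,0,0]}}

```text
t: 14.35
eef_pos: [540.8, 133.9, 66.7]
tcp_rot: [3.142, -0.0, 1.766]
ft_force: [-0.6, 0.4, -2.6]
opening: 0.251
grip_force: 30.0
```

{"fn": "move_arm", "kwargs": {"moves": [0,0,0.006,0,0,0,0,0,0,0,0,0]}}

```text
t: 14.72
eef_pos: [540.8, 134.0, 66.6]
tcp_rot: [3.141, -0.0, 1.766]
ft_force: [-3.2, -1.3, 7.4]
opening: 0.249
grip_force: 30.0
```

{"fn": "move_arm", "kwargs": {"moves": [0.002,0.04,-0.002,0,0,0.08,0,0,0,0.08,0,0,0,0.08,0,0,0,0.03,0,0,0,0,0,0]}}

```text
t: 15.48
eef_pos: [586.6, 143.4, 66.6]
tcp_rot: [-3.142, -0.0, 1.766]
ft_force: [-2.4, -0.5, 6.3]
opening: 0.25
grip_force: 30.0
```

```bash
python3 - <<'E'
from h import *
s=monitor.state(); print(s["eef_pos"],s["tcp_rot"],s["ft_force"],jig(s["eef_pos"]))
im=viewer.read_camera("side")[...,::-1]; cv2.imwrite("pics/side4.png",im)
cv2.imwrite("pics/c4.png",cv2.resize(im[150:230,255:375],None,fx=6,fy=6,interpolation=cv2.INTER_CUBIC))
E
```

```text
[586.61763145 143.35005804  66.58678085] [-3.14155886e+00 -7.86343159e-05  1.76598767e+00] [-2.43598671 -0.4956251   6.33277519] (np.float64(-22.456442182214808), np.float64(2.3167567975212866))
```

View pics/c4.png

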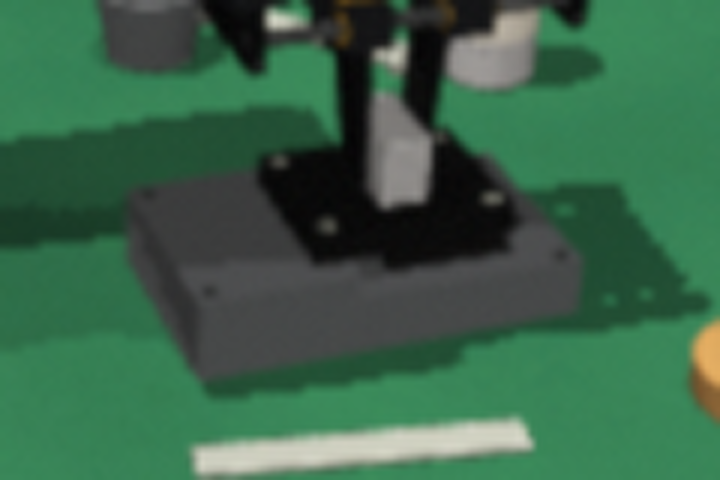

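The cover is square on the ledge and spans to the pin. I'll check centring against the ledge screws at (150,193) and (210,290), using the cover's rear screws at (280,160) and (327,225).

```bash
python3 - <<'E'
from h import *
f=lambda q:np.array(q)/6+[255-.4,150-.4]
L=ray("side",f([(150,193),(210,290)]),45.7)[:,:2]; C=ray("side",f([(280,160),(327,225),(492,199)]),61.7)[:,:2]
print("ledge screws jig",[np.round(jig(p),1) for p in L],"cover",[np.round(jig(p),1) for p in C])
E
```

```text
ledge screws jig [array([-125.6,   45.2]), array([-125.8,  -46.7])] cover [array([-64. ,  30.3]), array([-64.1, -33.7]), array([ 18.9, -35. ])]
```

{"fn": "move_arm", "kwargs": {"moves": [0.004,0.04,0,0,0,0.02,0,0,0,0.02,0,0,0,0.02,0,0,0,0.01,0,0,0,0,0,0]}}

```text
t: 16.27
eef_pos: [602.2, 147.0, 66.4]
tcp_rot: [-3.14, -0.0, 1.766]
ft_force: [-3.2, -0.8, 5.3]
opening: 0.25
grip_force: 30.0
```

{"fn": "move_arm", "kwargs": {"moves": [0,0.01,0,0,0,0.01,0,0,0,0.01,0,0,0,0.01,0,0,0,0,0,0]}}

```text
t: 16.9
eef_pos: [608.4, 148.2, 66.0]
tcp_rot: [3.142, -0.0, 1.766]
ft_force: [-0.3, 0.3, -2.0]
opening: 0.25
grip_force: 30.0
```

{"fn": "move_arm", "kwargs": {"moves": [0,0,0.01,0,0,0,0.01,0,0,0,0.01,0,0,0,0,0]}}

```text
t: 17.4
eef_pos: [608.2, 148.2, 61.5]
tcp_rot: [-3.141, -0.0, 1.766]
ft_force: [0.4, -0.2, -2.5]
opening: 0.248
grip_force: 30.0
```

{"fn": "move_arm", "kwargs": {"moves": [0,0,0.01,0,0,0,0.01,0,0,0,0.01,0,0,0,0,0,0,0,0,0]}}

```text
t: 18.02
eef_pos: [608.3, 148.2, 57.5]
tcp_rot: [3.141, -0.0, 1.766]
ft_force: [-2.4, -0.4, 3.3]
opening: 0.252
grip_force: 30.0
```

{"fn": "move_arm", "kwargs": {"moves": [0,0,0.01,0,0,0,0.01,0,0,0,0,0,0,0,0,0]}}

```text
t: 18.52
eef_pos: [608.3, 148.2, 54.5]
tcp_rot: [3.141, -0.0, 1.766]
ft_force: [-3.6, 0.2, 7.2]
opening: 0.251
grip_force: 30.0
```

{"fn": "move_arm", "kwargs": {"moves": [0,0,0.006,0,0,0,0,0,0,0,0,0]}}

```text
t: 18.9
eef_pos: [608.4, 148.2, 54.2]
tcp_rot: [3.141, 0.0, 1.766]
ft_force: [-4.6, -1.3, 12.3]
opening: 0.25
grip_force: 30.0
```

```bash
python3 - <<'E'
from h import *
im=viewer.read_camera("side")[...,::-1]; cv2.imwrite("pics/side5.png",im)
cv2.imwrite("pics/c5.png",cv2.resize(im[150:230,255:375],None,fx=6,fy=6,interpolation=cv2.INTER_CUBIC))
E
```

```text
(no output)
```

View pics/c5.png

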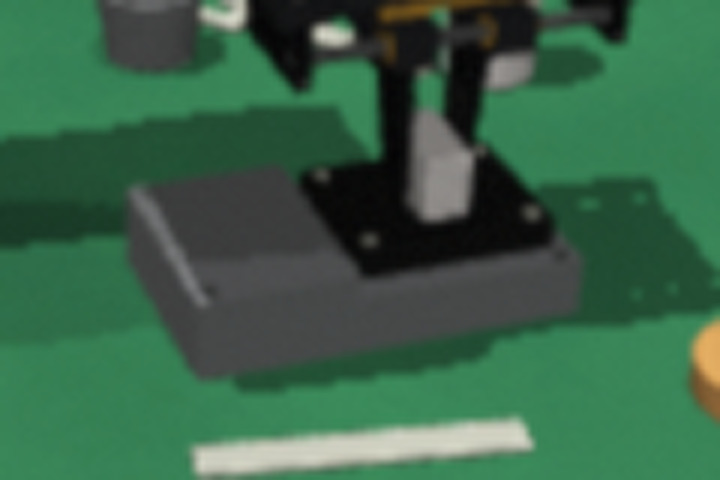

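The cover is flat and square on the deck with its corner at about (365,275). TCP z of 54.2 matches flush. A touch more push for margin, then I'll hand in.

{"fn": "move_arm", "kwargs": {"moves": [0,0,0.004,0,0,0,0,0,0,0,0,0]}}

```text
t: 19.32
eef_pos: [608.3, 148.2, 54.1]
tcp_rot: [3.141, 0.0, 1.766]
ft_force: [-6.2, -1.9, 17.9]
opening: 0.254
grip_force: 30.0
```

```bash
python3 -c "
from cell import order,monitor
s=monitor.state(); print(s['eef_pos'],s['ft_force'],s['grip_force']); print(order.job_done())"
```

```text
[608.33222752 148.21514682  54.12514292] [-6.22064035 -1.90896491 17.94118418] 30.00370502471924
the job is handed in; nothing more can be done
None
```

I handed the job in at 19.3 s with the module pressed home and the cover over the pin, held flush on the jig at about 18 N; the hand-in gave no pass or fail verdict.

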